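# Fit the cover on the compressor pump and hold it down

## Task

Pick up the loose round aluminium cover with the grip bar on top, turn it so that its lug points the same way as the ear on the rim of the compressor pump housing, and bring it over the housing's central locating pin, sliding it about as needed until it drops on. Then press it down against the sprung seal ring until it lies flush on the housing and finish while still holding it pressed down there, so that the screws can go in: do not let it up. Leave everything else on the bench where it is.

Things in the scene. Friction and masses are not known exactly. Their poses are not given: they have to be found in the camera images.
- cover: Loose round aluminium cover, about 0.32 kg, lying right side up. Disc 90 mm across, 13 mm thick; origin at the centre of its underside, z up. Underside has a central blind socket 15 mm across, 13 mm deep. On top a solid grip bar 44 mm long (x), 24 mm wide (y), from 13 to 49 mm above the underside. A lug 18 mm wide, thick as the disc, sticks out along +x to 62 mm from the centre.
- lug (a point): On the underside of the cover's lug, 56 mm from the cover's centre along its +x.
- housing: Grey ribbed compressor pump housing fixed to the bench, a foot 124 mm across and on top a round flat steel deck 100 mm across, 75 mm above the bench. Origin at the centre of its foot, on the bench; z up; +x points to its ear. Two short copper stubs stick out low on its -x side, lower than 60 mm.
- deck (a point): Centre of the top face of the deck, axes as the housing's. Here stands the steel locating pin: 12 mm across, 11 mm tall above the deck, tapering over its top 3.5 mm to an 8 mm flat tip. The cover hides it once it is above.
- ear (a point): On the housing's ear, a tab 18 mm wide that sticks out of the deck's rim along the housing's +x to 68 mm from the centre, its top 3 mm below the deck; this point is 56 mm from the centre, at deck height.
- seal_ring (a joint): Sprung brass seal ring around the pin, 40 mm outside, 18 mm inside. 0 m: it stands 5 mm above the deck; the value grows as it is pushed down, 0.005 m when level with the deck. The spring pushes up with 7 N at 0 and 13 N when level, more than the cover's weight, so a cover left alone rides up 5 mm off the deck.
- gauge: Bystander: pressure gauge lying face up, 68 mm across, 28 mm high, brass stem along its -x; origin at the centre of the case's underside.
- screwdriver: Bystander: screwdriver 190 mm long lying along its x between the task's things; origin under its middle.
- wrench: Bystander: steel wrench 170 mm long lying along its x; origin under its middle.
- capacitor: Bystander: aluminium capacitor can standing up, 50 mm across, 95 mm high; origin at the centre of its underside.
- flange_ring: Bystander: plain dark steel ring lying flat, 80 mm outside, 52 mm inside, 8 mm thick; origin at the centre of its underside.
- fitting: Bystander: brass fitting standing up, 28 mm across, 42 mm high; origin at the centre of its underside.
Not all that is in view belongs to the job. What is shaped like the cover but blue or red is not meant.

How it is judged:
On the way, in this order (a step that is already met when the one before it is completed fails the run):
1. the cover is lifted clear of the bench (height (world z) of cover above 0.05 m), for 0.1 s.
2. the cover has dropped over the pin (horizontal distance between cover and deck below 0.003 m and angle between cover's own z axis and vertical below 0.06 rad and z of cover in the frame of deck below 0.008 m), for 0.1 s.
At the end, for the whole second after the job is handed in: Cover on the pin (centres within 3 mm, level within 3 degrees), underside within 1.8 mm of the deck, seal ring pushed down over 3 mm, lug point within 8 mm of the line to the ear and on its side, at rest, fingers still bearing on it with over 3 N (horizontal distance between cover and deck below 0.003 m and angle between cover's own z axis and vertical below 0.06 rad and z of cover in the frame of deck below 0.0018 m and value of joint seal_ring above 0.003 m and x of lug in the frame of deck above 0.04 m and y of lug in the frame of deck between -0.008 and 0.008 m and contact force between the fingers and cover above 3 N and linear speed of cover below 0.02 m/s); the arm keeps its last pose, push and grip.
It fails at once if a bystander was moved more than 3 cm (distance of any of gauge, screwdriver, wrench, capacitor, flange_ring, fitting from where it was at the start of the episode above 0.03 m).
It also fails if it takes over 34 s, if anything falls off the work surface, if the arm or the gripper's body presses on something with over 40 N, if the wrist force passes 120 N, or if a joint passes its speed limit or range.

## Robot

A 6-joint arm with a two-finger parallel gripper is mounted at the origin on the work surface. World frame = base frame: x ahead of the robot, y to its left, z up, the work surface at z = 0. Lengths are in m, angles in rad, forces in N, time in s.
With the tool pointing down it reaches from about 0.3 to 0.775 m from the base axis. Payload 14.6 kg.
Tool frame: the origin (TCP) lies at the very end of the fingers, on their centre line; the grasp point (between the pads) lies 19 mm behind it; z points along the fingers, y is the line along which they close (so a half turn about z gives the same grasp; the last joint's range is limited). The gripper opens to 94 mm and grips with 3 to 60 N. Pads are 16 mm wide; open, the fingers measure 119 mm over their backs; the gripper's body (75 mm by 177 mm) begins 78 mm behind the grasp point.
Start: joints at [-1.354, 0.3, 1.521, -0, 1.321, -0.067], TCP at [0.154, -0.528, 0.205] pointing down, gripper open.
Joint ranges: [-3.03, 3.03], [-0.79, 2.21], [0.23, 2.52], [-1.04, 4.18], [0, 3.07], [-2.55, 2.55]. Speed limits (rad/s): [2.22, 2.22, 2.57, 3.14, 3.14, 3.14].

## Interface

Orientations are given as a unit quaternion [x, y, z, w].
In Python, from workcell import manip gives the robot as it stands. The module is installed in compiled form; this text tells all that it offers.
- The arm moves only by the tool move_arm, never from a script. Its argument "moves" is one flat list of numbers, 6 for each row, row after row: the shift along the tool's x, y, z normalised to -1 to 1, where 1 is 500 mm, then the turn, a rotation vector about the tool's x, y, z normalised to -1 to 1, where 1 is 45 degrees. A call has 1 to 5 rows; each row is the pose to reach, as a shift and turn from the pose commanded when the call began, along the tool's axes at that moment; what a row does not reach only later rows make up. A row lasts 1/10 s, in which the tool goes at most 50 mm and 8.59 degrees, less where a joint would pass 70% of its speed; a pose out of reach is approached as far as the arm can. A call with a number of a shift or a turn outside -1 to 1 is refused whole. A call with a gripper value outside its range is refused whole. "claw" is the closure, from 0 (fully open) to 1 (shut), set as the call begins (left out, the last holds). The fingers move at their own pace and stop on an object; "squeeze" is the grip in N (left out, the last holds). Time passes only in rows, so rows that repeat a pose let the fingers close. It gives the time, the measured TCP pose, the force, the opening and the grip force at its end, in the units of the state.
- manip.get_obs(): the state, without advancing time (a new reading comes with each control period).
- manip.grab_frame(name): name is "scene" or "top" or "wrist"; returns a dict with "image" (400x640x3 uint8, red, green, blue), "fx", "fy", "cx", "cy" (pixels), "R" (3x3) and "t" (3): a world point X has camera coordinates R X + t. Camera axes: x right, y down, z forward; pixel columns grow to the right and rows downward; lengths in m; the calibration is good to about 2 mm. A picture is of the moment at which its call begins. There is no depth.
- manip.hand_in(): hands the job in; it is judged then, once.
Trained networks look in a picture, given as the dict that the camera call returned (one of the last four; its "shot" number tells which), for a name from the list of things; names that differ only in an ending like _2 or _b are one class to them, and where a whole thing is asked for, a point or a joint stands for the part that bears it (a point fixed in the world has none). Each returns a list of dicts, best first, with "conf" (0 to 1); they miss things now and then, are a little off and sometimes report something else, mostly with a low value. They report only what shows in the picture. A call takes as long as a camera call. They do not tell look-alikes from the thing itself.
- manip.find_in(picture, thing): "rect" ([left, top, right, bottom] in pixels, round what is visible of it).
- manip.regions_of(picture, thing): "pixels" (400x640 bool, what is visible of it) and "rect" ([left, top, right, bottom] in pixels, round what is visible of it).
The state is a dict: "clock": time; "qpos": joint angles; "joint_vel": joint speeds; "tau": joint torques, N m; "tcp_pos": TCP position; "orientation": TCP orientation; "force": force on the tool from outside, world axes, zero at the start; "moment": the same for the moment, N m; "opening": finger opening in m; "grip_force": force on a finger pad.
Only numpy, scipy, OpenCV 4.12 (cv2) and the standard library are available. Lean on these libraries where they do the work, as an engineer would, in place of code of your own. Each camera call takes 0.05 s, during which the arm holds its last target. There are 200 camera calls.

## Working session

There is one attempt and no reset: what is moved stays moved. The work goes in short steps, Python scripts to look and compute and a tool call to move; the robot and the scene stay as the last step left them, time stands still between calls to the robot, and variables do not carry over. Pictures are saved under pics/ and viewed, at most 10 in all, crops included, and the job is handed in when it is done.

Besides the shell and the picture viewer there is one more tool, called after "Request:" by a JSON object that holds its "api" and its "payload". move_arm: Moves the arm, as the interface text tells. Scaled input: -1 to 1 covers 500 mm each way for a shift and 45 degrees each way for a turn. Its arguments: {"type":"object","properties":{"moves":{"type":"array"},"claw":{"type":"number"},"squeeze":{"type":"number"}},"required":["moves"]}

```bash
mkdir -p pics
cat > h.py <<'E'
import numpy as np, cv2
from workcell import manip
from scipy.spatial.transform import Rotation as Ro
def save(im,n): cv2.imwrite('pics/'+n,im[:,:,::-1])
def ray(f,uv,z):
    d=np.array([(uv[0]-f['cx'])/f['fx'],(uv[1]-f['cy'])/f['fy'],1.])
    R=np.array(f['R']);c=-R.T@np.array(f['t']);w=R.T@d
    return c+w*(z-c[2])/w[2]
def proj(f,X):
    p=np.array(f['R'])@np.array(X)+np.array(f['t']);return np.array([f['fx']*p[0]/p[2]+f['cx'],f['fy']*p[1]/p[2]+f['cy']])
E
python3 - <<'E'
from h import *
o=manip.get_obs();print(o['clock'],o['tcp_pos'],o['orientation'],o['opening'])
for n in ['top','scene']:
    f=manip.grab_frame(n);save(f['image'],n+'0.png')
    for t in ['cover','housing','seal_ring','screwdriver','capacitor','fitting','gauge','wrench','flange_ring']:
        r=manip.find_in(f,t);print(n,t,[(np.round(d['rect']).tolist(),round(d['conf'],2)) for d in r[:4]])
    print(-np.array(f['R']).T@np.array(f['t']))
E
```

```text
0.0 [ 0.15393342 -0.52774395  0.20489366] [ 9.89948294e-01  1.41428600e-01 -2.91890690e-05 -5.69810471e-04] 0.09397877614129571
top cover [([225.0, 160.0, 262.0, 192.0], 0.93), ([215.0, 273.0, 259.0, 309.0], 0.65), ([231.0, 219.0, 266.0, 258.0], 0.58)]
top housing []
top seal_ring []
top screwdriver [([308.0, 142.0, 322.0, 208.0], 0.55)]
top capacitor [([263.0, 100.0, 283.0, 124.0], 0.89), ([354.0, 186.0, 398.0, 237.0], 0.35)]
top fitting [([453.0, 181.0, 461.0, 191.0], 0.49), ([309.0, 141.0, 323.0, 208.0], 0.49)]
top gauge [([304.0, 230.0, 327.0, 262.0], 0.92)]
top wrench [([183.0, 212.0, 203.0, 276.0], 0.87)]
top flange_ring [([437.0, 122.0, 464.0, 156.0], 0.62)]
[ 0.33871407 -0.00579386  1.3548635 ]
scene cover [([271.0, 114.0, 305.0, 148.0], 0.98), ([303.0, 146.0, 342.0, 175.0], 0.71), ([359.0, 166.0, 392.0, 202.0], 0.58)]
scene housing [([235.0, 226.0, 296.0, 286.0], 0.63)]
scene seal_ring [([258.0, 234.0, 275.0, 250.0], 0.45)]
scene screwdriver [([310.0, 208.0, 339.0, 232.0], 0.92)]
scene capacitor [([407.0, 206.0, 434.0, 241.0], 0.65)]
scene fitting [([225.0, 340.0, 236.0, 352.0], 0.65), ([363.0, 162.0, 397.0, 200.0], 0.17)]
scene gauge [([267.0, 186.0, 293.0, 210.0], 0.97)]
scene wrench [([325.0, 109.0, 376.0, 144.0], 0.65), ([265.0, 358.0, 304.0, 395.0], 0.53)]
scene flange_ring [([262.0, 358.0, 302.0, 395.0], 0.81)]
[ 0.92974959 -0.63256986  1.06470388]
```

Run:
```python
import cv2
a=cv2.imread('pics/top0.png')[80:340,160:500];cv2.imwrite('pics/top0c.png',cv2.resize(a,None,fx=2.3,fy=2.3,interpolation=2))
```

```text
(no output)
```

View pics/top0c.png

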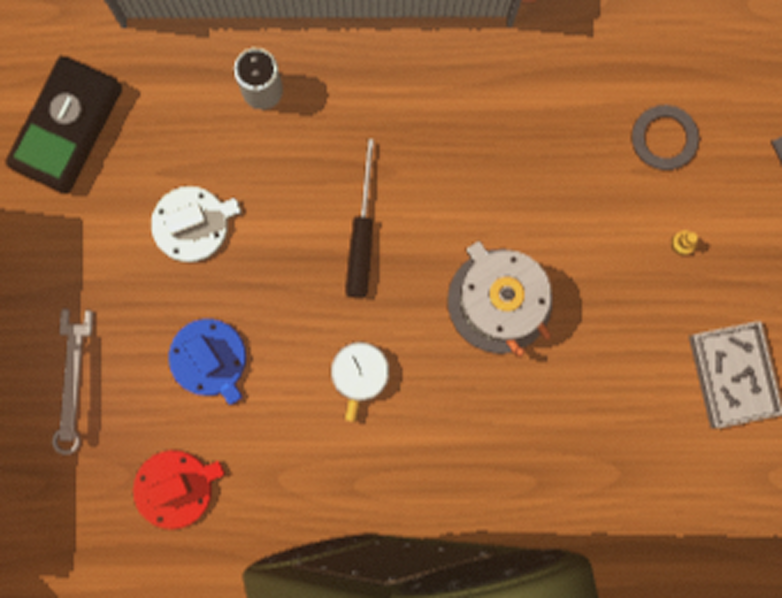

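View pics/scene0.png

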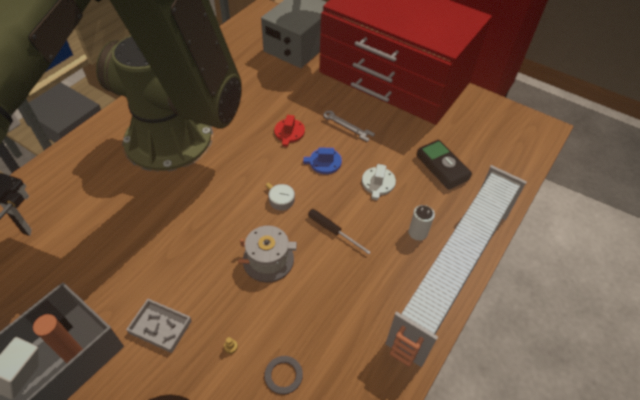

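Top view (crop/2.3 + (160,80)): silver cover at px ≈(242,177), lug to its right (261,170). Housing deck ≈(380,208), ear upper-left (367,189). Could be mistaken for the cover: blue one (249,236), red one (235,292), and the housing deck. The silver (242,177) fits the description.

Run:
```python
from h import *
f=manip.grab_frame('top')
r=manip.regions_of(f,'cover');
for d in r[:3]: print(d['conf'],np.round(d['rect']),d['pixels'].sum())
c=lambda u,v:(160+u/2.3,80+v/2.3)
print('cover',ray(f,c(189,224),.013),'lug',ray(f,c(233,208),.013))
print('deck',ray(f,c(507,294),.075),'ear',ray(f,c(476,251),.072))
for n,u,z in [('cap',(255,68),.095),('sd tip',(371,140),.01),('sd end',(357,295),.02),('gauge',(360,371),.028)]: print(n,ray(f,c(*u),z).round(3))
im=f['image'];a=im[150:205,215:275];b=im[175:240,345:410]
A=cv2.resize(a,(400,367),interpolation=2);B=cv2.resize(b,(367,367),interpolation=2)
save(np.hstack([A,B]),'crop1.png')
```

```text
0.96 [224. 161. 265. 194.] 940
0.87 [230. 220. 268. 253.] 912
0.74 [216. 277. 256. 309.] 961
cover [0.57865775 0.20989767 0.013     ] lug [0.5977236  0.15804159 0.013     ]
deck [ 0.48677608 -0.1577632   0.075     ] ear [ 0.53611234 -0.12396652  0.072     ]
cap [0.743 0.125 0.095]
sd tip [ 0.68  -0.006  0.01 ]
sd end [0.493 0.011 0.02 ]
gauge [0.403 0.008 0.028]
```

View pics/crop1.png

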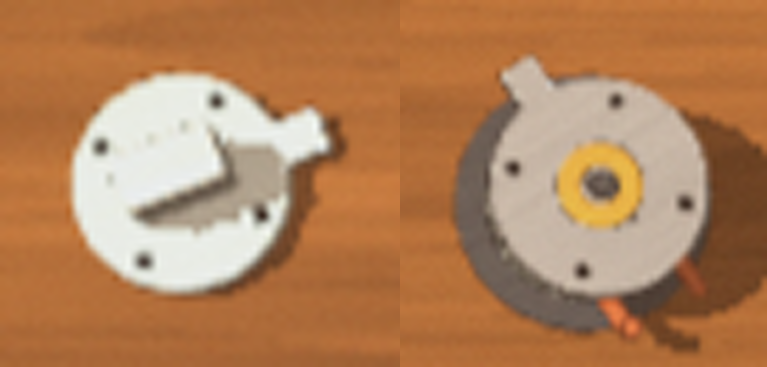

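Left crop: silver cover (the loose aluminium one, bar aligned with the lug). Right crop: housing deck, ear upper-left, brass seal ring with pin at its centre. Lug at ≈-70°, ear at ≈+34° in world. I'll stop over the housing first for a wrist look.

```bash
cat >> h.py <<'E'
def go(p,yang,o=None):
    """row (tool axes, scaled) to world TCP p with the closing axis at yang deg, tool down"""
    o=o or manip.get_obs();R0=Ro.from_quat(o['orientation'])
    a=np.radians(yang);y=np.array([np.cos(a),np.sin(a),0]);z=np.array([0,0,-1.]);x=np.cross(y,z)
    Rt=Ro.from_matrix(np.c_[x,y,z]);s=R0.inv().apply(np.array(p)-o['tcp_pos'])/.5
    r=(R0.inv()*Rt).as_rotvec(degrees=True)/45
    Y=R0.as_matrix()[:,1];print('clock',round(o['clock'],2),'tcp',np.round(o['tcp_pos'],4),'yang',round(np.degrees(np.arctan2(Y[1],Y[0])),2),'q',np.round(o['qpos'],2),'F',np.round(o['force'],1))
    print('row',np.round(s,4).tolist(),np.round(r,4).tolist())
E
python3 -c "
from h import *
go([.45,-.158,.28],-35)"
```

```text
clock 1.1 tcp [ 0.154  -0.528   0.2055] yang -73.74 q [-1.35  0.3   1.52 -0.    1.32 -0.07] F [-1.2 -0.3 -0.3]
row [0.7755, -0.5446, -0.1491] [0.0, 0.0, -0.8609]
```

Request:
{"api": "move_arm", "payload": {"moves": [0.7755, -0.5446, -0.149, 0, 0, -0.86, 0.7755, -0.5446, -0.149, 0, 0, -0.86, 0.7755, -0.5446, -0.149, 0, 0, -0.86, 0.7755, -0.5446, -0.149, 0, 0, -0.86, 0.7755, -0.5446, -0.149, 0, 0, -0.86], "claw": 0}}

```text
clock: 1.6
tcp_pos: [0.3091, -0.3334, 0.2448]
orientation: [0.886, 0.464, 0.0, 0.0]
force: [0.8, -0.5, -0.0]
opening: 0.094
grip_force: 0.0
```

```bash
python3 -c "
from h import *
go([.45,-.158,.28],-35)"
```

```text
clock 1.6 tcp [ 0.3091 -0.3334  0.2448] yang -34.73 q [-0.9   0.05  1.72  0.    1.37 -0.3 ] F [ 0.8 -0.5 -0. ]
row [0.4489, 0.0318, -0.0705] [0.0006, 0.0001, 0.0061]
```

Request:
{"api": "move_arm", "payload": {"moves": [0.448, 0.032, -0.07, 0, 0, 0, 0.448, 0.032, -0.07, 0, 0, 0, 0.448, 0.032, -0.07, 0, 0, 0, 0.448, 0.032, -0.07, 0, 0, 0, 0.448, 0.032, -0.07, 0, 0, 0]}}

```text
clock: 2.1
tcp_pos: [0.4516, -0.1582, 0.28]
orientation: [0.887, 0.462, 0.0, 0.0]
force: [0.5, -0.9, -0.2]
opening: 0.094
grip_force: 0.0
```

Run:
```python
from h import *
f=manip.grab_frame('wrist');save(f['image'],'w1.png')
for t in ['housing','seal_ring','deck']:
    for d in manip.regions_of(f,t)[:2]:
        m=d['pixels'];v,u=np.nonzero(m);print(t,round(d['conf'],2),np.round(d['rect']),m.sum(),ray(f,(u.mean(),v.mean()),.08).round(4))
print(proj(f,[.4868,-.1578,.075]),-np.array(f['R']).T@np.array(f['t']))
go([.56,.21,.2],20)
```

```text
housing 0.89 [294. 108. 378. 202.] 6218 [ 0.4889 -0.149   0.08  ]
deck 0.94 [294. 106. 379. 208.] 6308 [ 0.4888 -0.1491  0.08  ]
deck 0.3 [437. 235. 463. 255.] 388 [ 0.5461 -0.335   0.08  ]
[337.62400957 159.96632383] [ 0.48908285 -0.10479868  0.4584731 ]
clock 2.3 tcp [ 0.4499 -0.1608  0.2791] yang -34.97 q [-0.42  0.09  1.6  -0.    1.45  0.19] F [ 0.1  0.2 -0.1]
row [0.7339, -0.2447, 0.1581] [-0.0004, 0.0002, -1.2216]
```

View pics/w1.png

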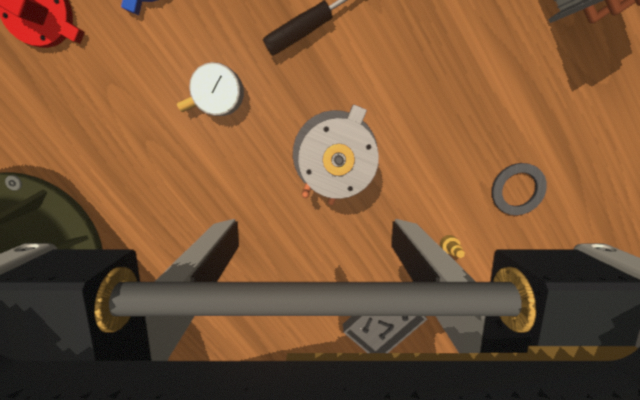

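Wrist view: deck centre ≈(338,157), brass ring (339,159), ear tip (357,110); gauge (215,89), screwdriver handle (297,28).

Run:
```python
from h import *
f=manip.grab_frame('wrist');im=f['image'];hsv=cv2.cvtColor(im,cv2.COLOR_RGB2HSV)
w=np.zeros(im.shape[:2],bool);w[130:190,310:370]=1
m=((hsv[...,0]>18)&(hsv[...,0]<35)&(hsv[...,1]>110)&w).astype(np.uint8)
c=max(cv2.findContours(m,cv2.RETR_EXTERNAL,2)[0],key=cv2.contourArea);e=cv2.fitEllipse(c);print(e)
P=ray(f,e[0],.080);print('ring',P)
# ear: low-sat bright pixels beyond the deck radius
V,U=np.mgrid[90:210,280:395];g=(hsv[V,U,1]<60)&(hsv[V,U,2]>120)
X=np.array([ray(f,(u,v),.073) for u,v in zip(U[g],V[g])])[:,:2]
d=X-P[:2];r=np.hypot(*d.T);s=(r>.053)&(r<.070);print(s.sum(),np.degrees(np.arctan2(*d[s].mean(0)[::-1])), r[s].max())
k=(r<.053)&(r>.02);print('deck median', (X[r<.055].min(0)+X[r<.055].max(0))/2, (np.percentile(X[r<.05],[1,99],axis=0)))
s2=s&(abs((np.degrees(np.arctan2(d[:,1],d[:,0]))-34))<20);print(s2.sum(),np.degrees(np.arctan2(*d[s2].mean(0)[::-1])))
go([.56,.21,.2],20)
```

```text
((337.8486633300781, 156.43399047851562), (29.207015991210938, 29.970983505249023), 165.60328674316406)
ring [ 0.48754147 -0.15613587  0.08      ]
171 32.49626108300973 0.0665242041097306
deck median [ 0.48766863 -0.15665109] [[ 0.44091646 -0.20310448]
 [ 0.53479148 -0.10919393]]
171 32.49626108300973
clock 2.35 tcp [ 0.4496 -0.1613  0.2791] yang -35.04 q [-0.42  0.09  1.6  -0.    1.45  0.19] F [-0.   0.4 -0.3]
row [0.7349, -0.2456, 0.158] [-0.0005, 0.0001, -1.2232]
```

Request:
{"api": "move_arm", "payload": {"moves": [0.42, -0.14, 0.09, 0, 0, -0.7, 0.42, -0.14, 0.09, 0, 0, -0.7, 0.42, -0.14, 0.09, 0, 0, -0.7, 0.42, -0.14, 0.09, 0, 0, -0.7, 0.42, -0.14, 0.09, 0, 0, -0.7]}}

```text
clock: 2.85
tcp_pos: [0.5132, 0.0528, 0.2333]
orientation: [0.727, 0.686, -0.0, -0.0]
force: [-0.2, -0.7, 0.4]
opening: 0.0938
grip_force: 0.0
```

```bash
python3 -c "
from h import *
go([.56,.21,.2],20)"
```

```text
clock 2.85 tcp [0.5132 0.0528 0.2333] yang -3.32 q [0.03 0.2  1.58 0.   1.36 0.09] F [-0.2 -0.7  0.4]
row [0.3192, 0.0754, 0.0665] [-0.0014, -0.0005, -0.5182]
```

Request:
{"api": "move_arm", "payload": {"moves": [0.32, 0.075, 0.065, 0, 0, -0.52, 0.32, 0.075, 0.065, 0, 0, -0.52, 0.32, 0.075, 0.065, 0, 0, -0.52, 0.32, 0.075, 0.065, 0, 0, -0.52, 0.32, 0.075, 0.065, 0, 0, -0.52]}}

```text
clock: 3.35
tcp_pos: [0.5606, 0.2089, 0.2006]
orientation: [0.575, 0.818, -0.001, -0.001]
force: [0.2, 0.4, 0.5]
opening: 0.0944
grip_force: 0.0
```

Run:
```python
from h import *
f=manip.grab_frame('wrist');im=f['image'];save(im,'w2.png');hsv=cv2.cvtColor(im,cv2.COLOR_RGB2HSV)
print(proj(f,[.5787,.2099,.013]))
D=manip.regions_of(f,'cover')
for d in D[:3]:
    print(round(d['conf'],2),np.round(d['rect']),d['pixels'].sum())
d=D[0];v,u=np.nonzero(d['pixels'])
c=max(cv2.findContours(d['pixels'].astype(np.uint8),cv2.RETR_EXTERNAL,2)[0],key=cv2.contourArea)[:,0]
print('masked centroid',ray(f,(u.mean(),v.mean()),.013),'tcp proj',proj(f,manip.get_obs()['tcp_pos']))
go([.579,.21,.08],20)
```

```text
[329.83012139 183.21915781]
0.76 [151. 117. 240. 195.] 4855
0.73 [296. 146. 369. 235.] 4343
0.58 [ 34.  35. 124. 134.] 6013
masked centroid [0.42195994 0.18767009 0.013     ] tcp proj [314.36757895 236.63933264]
clock 3.45 tcp [0.5606 0.207  0.2018] yang 19.73 q [ 0.29  0.41  1.38 -0.    1.35 -0.05] F [ 0.1 -0.7  0.2]
row [-0.0067, 0.0367, 0.2436] [-0.0005, 0.0003, -0.006]
```

View pics/w2.png

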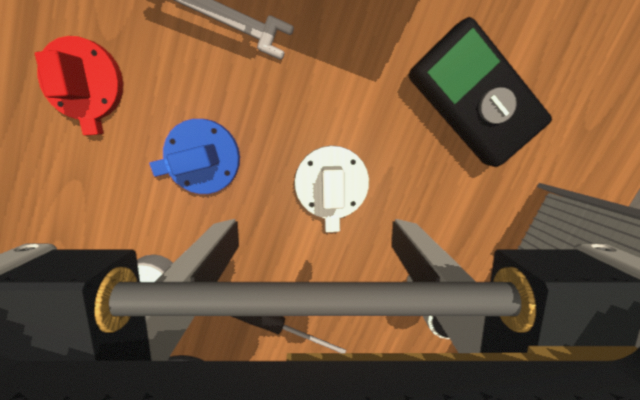

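Wrist view: silver cover centre ≈(332,182), lug straight down (332,228); blue (200,157) and red (80,80) well left. Fit it precisely.

```bash
cat >> h.py <<'E'
def cover(f,z=.013,c0=None,D=None):
    im=f['image'].astype(int)
    D=D or manip.regions_of(f,'cover')
    D=[d for d in D if np.ptp(im[d['pixels']].mean(0))<50]
    d=D[0];c=max(cv2.findContours(d['pixels'].astype(np.uint8),cv2.RETR_EXTERNAL,2)[0],key=cv2.contourArea)[:,0]
    X=np.array([ray(f,p,z)[:2] for p in c.astype(float)])
    from scipy.optimize import least_squares
    # outline: circle radius .045, robust against the lug
    s=least_squares(lambda q:np.hypot(*(X-q).T)-.045,np.median(X,0),loss='soft_l1',f_scale=.001).x
    e=X-s;r=np.hypot(*e.T);k=r>.052
    return s,np.degrees(np.arctan2(*e[k].mean(0)[::-1])),r.max(),np.median(abs(r[~k]-.045))
E
python3 - <<'E'
from h import *
f=manip.grab_frame('wrist')
s,a,rm,er=cover(f);print(s,a,rm,er)
go([*s,.09],a+90)
E
```

```text
[0.58028171 0.21030281] -70.34417624502838 0.061090741952649144 0.001047084711627358
clock 3.55 tcp [0.5607 0.2067 0.2024] yang 19.7 q [ 0.29  0.41  1.38 -0.    1.35 -0.05] F [0.3 0.3 0.3]
row [-0.0064, 0.039, 0.2248] [0.0008, 0.0003, 0.001]
```

Request:
{"api": "move_arm", "payload": {"moves": [-0.006, 0.038, 0.12, 0, 0, 0, -0.006, 0.038, 0.2, 0, 0, 0, -0.006, 0.038, 0.26, 0, 0, 0, -0.006, 0.038, 0.28, 0, 0, 0, -0.006, 0.038, 0.28, 0, 0, 0]}}

```text
clock: 4.05
tcp_pos: [0.5794, 0.2112, 0.0618]
orientation: [0.575, 0.818, -0.0, -0.0]
force: [0.1, 0.3, 0.4]
opening: 0.094
grip_force: 0.0
```

```bash
python3 -c "
from h import *
go([.58,.2103,.017],19.7)"
```

```text
clock 4.05 tcp [0.5794 0.2112 0.0618] yang 19.78 q [ 0.29  0.59  1.45 -0.    1.1  -0.06] F [0.1 0.3 0.4]
row [-0.0021, 0.0006, 0.0896] [-0.0013, -0.0, 0.0017]
```

Request:
{"api": "move_arm", "payload": {"moves": [-0.001, 0, 0.06, 0, 0, 0, -0.001, 0, 0.08, 0, 0, 0, -0.001, 0, 0.089, 0, 0, 0, -0.001, 0, 0.089, 0, 0, 0]}}

```text
clock: 4.45
tcp_pos: [0.5801, 0.2118, 0.0184]
orientation: [0.575, 0.818, 0.0, 0.0]
force: [0.4, -0.6, 0.3]
opening: 0.094
grip_force: 0.0
```

Request:
{"api": "move_arm", "payload": {"moves": [0, 0, 0, 0, 0, 0, 0, 0, 0, 0, 0, 0, 0, 0, 0, 0, 0, 0, 0, 0, 0, 0, 0, 0, 0, 0, 0, 0, 0, 0], "claw": 1, "squeeze": 50}}

```text
clock: 4.95
tcp_pos: [0.5797, 0.2118, 0.0174]
orientation: [0.575, 0.818, 0.0, 0.0]
force: [0.5, -0.5, 0.2]
opening: 0.0577
grip_force: 0.0
```

Request:
{"api": "move_arm", "payload": {"moves": [0, 0, 0, 0, 0, 0, 0, 0, 0, 0, 0, 0, 0, 0, 0, 0, 0, 0]}}

```text
clock: 5.25
tcp_pos: [0.5796, 0.2117, 0.0173]
orientation: [0.575, 0.818, 0.0, 0.0]
force: [-0.4, -0.9, -0.3]
opening: 0.0332
grip_force: 0.0
```

Request:
{"api": "move_arm", "payload": {"moves": [0, 0, 0, 0, 0, 0, 0, 0, 0, 0, 0, 0, 0, 0, 0, 0, 0, 0, 0, 0, 0, 0, 0, 0]}}

```text
clock: 5.65
tcp_pos: [0.5797, 0.2117, 0.0173]
orientation: [0.575, 0.818, 0.0, 0.0]
force: [0.7, 0.3, -0.2]
opening: 0.0237
grip_force: 49.8
```

Request:
{"api": "move_arm", "payload": {"moves": [0, 0, -0.05, 0, 0, 0, 0, 0, -0.1, 0, 0, 0, 0, 0, -0.2, 0, 0, 0, 0, 0, -0.28, 0, 0, 0, 0, 0, -0.28, 0, 0, 0]}}

```text
clock: 6.15
tcp_pos: [0.5815, 0.2124, 0.1632]
orientation: [0.575, 0.818, 0.003, 0.003]
force: [0.5, -0.3, -1.9]
opening: 0.0235
grip_force: 49.8
```

Run:
```python
from h import *
f=manip.grab_frame('wrist');save(f['image'][60:400],'w3.png');o=manip.get_obs();print(o['opening'],o['grip_force'],o['qpos'])
go([.4876,-.1564,.157],123)
```

```text
0.023888832551016467 49.84282672405243 [ 2.90965385e-01  4.85916912e-01  1.37215043e+00 -1.17833124e-05
  1.27928097e+00 -5.57010282e-02]
clock 6.2 tcp [0.5804 0.212  0.1596] yang 19.86 q [ 0.29  0.49  1.37 -0.    1.28 -0.06] F [-0.3  0.1 -3.8]
row [-0.6299, -0.4249, 0.0037] [0.0036, 0.0051, -2.2919]
```

View pics/w3.png

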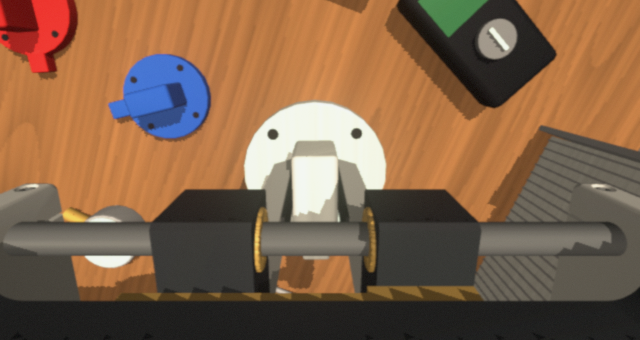

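Cover held between the fingers (centre ≈(315,230) full frame, bar squarely gripped). Carry and turn.

Run:
```python
from h import *
f=manip.grab_frame('wrist');o=manip.get_obs();z=o['tcp_pos'][2]-.0043
im=f['image'].astype(int);hsv=cv2.cvtColor(f['image'],cv2.COLOR_RGB2HSV)
m=((hsv[...,1]<50)&(hsv[...,2]>185)).astype(np.uint8);m[262:]=0
c=max(cv2.findContours(m,cv2.RETR_EXTERNAL,1)[0],key=cv2.contourArea)[:,0]
# upper outline only
c=np.array([p for p in c if p[1]<232 and p[1]==c[c[:,0]==p[0]][:,1].min() and 246<p[0]<384])
X=np.array([ray(f,p,z)[:2] for p in c.astype(float)])
from scipy.optimize import least_squares
r=least_squares(lambda q:np.hypot(*(X-q).T)-.045,o['tcp_pos'][:2],loss='soft_l1',f_scale=.001)
R=Ro.from_quat(o['orientation']).as_matrix()
print(len(c),r.x,np.median(abs(r.fun)),'tool xy offset of cover',(R.T@np.r_[r.x-o['tcp_pos'][:2],0])[:2])
go([.545,.08,.16],56)
```

```text
137 [0.58088394 0.20963634] 0.00020193744604555391 tool xy offset of cover [-0.00241467  0.00062203]
clock 6.25 tcp [0.5795 0.2117 0.1572] yang 19.86 q [ 0.29  0.49  1.37  0.    1.28 -0.06] F [-0.4 -0.3 -2.5]
row [-0.2243, -0.1543, -0.0056] [0.0004, 0.0001, -0.8031]
```

Request:
{"api": "move_arm", "payload": {"moves": [-0.18, -0.2, 0, 0, 0, -0.85, -0.18, -0.2, 0, 0, 0, -0.85, -0.18, -0.2, 0, 0, 0, -0.85, -0.18, -0.2, 0, 0, 0, -0.85, -0.18, -0.2, 0, 0, 0, -0.85]}}

```text
clock: 6.75
tcp_pos: [0.515, 0.0921, 0.1555]
orientation: [0.273, 0.962, -0.001, -0.001]
force: [-0.1, -0.4, -2.5]
opening: 0.023
grip_force: 49.8
```

```bash
python3 -c "
from h import *
go([.51,-.05,.16],95)"
```

```text
clock 6.75 tcp [0.515  0.0921 0.1555] yang 58.35 q [ 0.11  0.29  1.66  0.    1.2  -0.91] F [-0.1 -0.4 -2.5]
row [-0.1406, -0.2472, -0.0088] [-0.0013, -0.0038, -0.8144]
```

Request:
{"api": "move_arm", "payload": {"moves": [-0.14, -0.245, 0, 0, 0, -0.82, -0.14, -0.245, 0, 0, 0, -0.82, -0.14, -0.245, 0, 0, 0, -0.82, -0.14, -0.245, 0, 0, 0, -0.82, -0.14, -0.245, 0, 0, 0, -0.82]}}

```text
clock: 7.25
tcp_pos: [0.5097, -0.0495, 0.1552]
orientation: [-0.045, 0.999, 0.0, -0.002]
force: [-1.0, 0.5, -2.4]
opening: 0.0238
grip_force: 49.8
```

```bash
python3 -c "
from h import *
a=np.radians(33);l=np.array([np.cos(a),np.sin(a)]) # lug direction
p=np.array([.4876,-.1564])-.0024*l;print(p)
go([*p,.157],123)"
```

```text
[ 0.48558719 -0.15770713]
clock 7.25 tcp [ 0.5097 -0.0495  0.1552] yang 95.19 q [-0.17  0.27  1.69 -0.    1.19 -1.83] F [-1.   0.5 -2.4]
row [0.0677, -0.2112, -0.0035] [0.0021, -0.0042, -0.6179]
```

Request:
{"api": "move_arm", "payload": {"moves": [0.068, -0.211, 0, 0, 0, -0.62, 0.068, -0.211, 0, 0, 0, -0.62, 0.068, -0.211, 0, 0, 0, -0.62, 0.068, -0.211, 0, 0, 0, -0.62, 0.068, -0.211, 0, 0, 0, -0.62]}}

```text
clock: 7.75
tcp_pos: [0.4852, -0.1562, 0.1554]
orientation: [-0.283, 0.959, 0.001, -0.001]
force: [0.2, 0.3, -2.5]
opening: 0.024
grip_force: 49.8
```

Run:
```python
from h import *
o=manip.get_obs()
fs=[manip.grab_frame(n) for n in ['wrist','top','scene']]
go([.4856,-.1577,.157],123)
W=fs[0]['image'];save(W,'w4.png')
t=fs[1];print(proj(t,[.4876,-.1564,.15]))
A=cv2.resize(t['image'][165:245,335:425],None,fx=4,fy=4,interpolation=2)
u=proj(fs[2],[.4876,-.1564,.11]).astype(int);B=cv2.resize(fs[2]['image'][u[1]-50:u[1]+50,u[0]-50:u[0]+50],(320,320),interpolation=2)
W=W[80:400,150:490]
print(A.shape,B.shape);save(np.hstack([W[:320],B]),'c4.png')
```

```text
clock 7.9 tcp [ 0.4859 -0.1554  0.1564] yang 122.81 q [-0.38  0.26  1.69  0.    1.19 -2.52] F [-0.2  0.1 -1.8]
row [0.0031, -0.0035, -0.0012] [0.0017, -0.0011, -0.0041]
[383.46922973 203.93221117]
(320, 360, 3) (320, 320, 3)
```

View pics/c4.png

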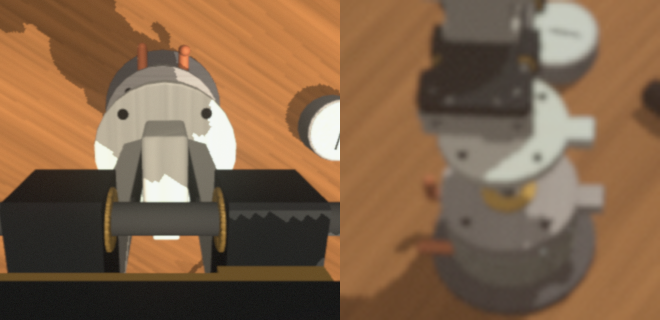

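Left (wrist): cover held over the housing, lug side away from the copper stubs; right (scene): lug points right just like the ear below it. Lower to just above the pin.

Request:
{"api": "move_arm", "payload": {"moves": [0.002, -0.003, 0.04, 0, 0, 0, 0.003, -0.0035, 0.07, 0, 0, 0, 0.003, -0.0035, 0.09, 0, 0, 0, 0.003, -0.0035, 0.098, 0, 0, 0, 0.003, -0.0035, 0.098, 0, 0, 0]}}

```text
clock: 8.4
tcp_pos: [0.4859, -0.158, 0.108]
orientation: [-0.283, 0.959, 0.0, -0.0]
force: [0.2, 1.2, -2.6]
opening: 0.024
grip_force: 49.8
```

```bash
cat > m.py <<'E'
from h import *
from scipy.optimize import least_squares
f=manip.grab_frame('wrist');o=manip.get_obs();z=o['tcp_pos'][2]-.0043
hsv=cv2.cvtColor(f['image'],cv2.COLOR_RGB2HSV)
D=manip.regions_of(f,'cover');print([(round(d['conf'],2),np.round(d['rect']).tolist()) for d in D[:3]])
go([.4856,-.1577,.1033],123)
save(f['image'][80:400,150:490],'w5.png')
p=proj(f,[*o['tcp_pos'][:2],z]);print(p)
E
python3 m.py
```

```text
[(0.83, [245.0, 160.0, 384.0, 322.0])]
clock 8.5 tcp [ 0.4862 -0.1582  0.1088] yang 122.9 q [-0.39  0.32  1.74 -0.    1.09 -2.53] F [ 0.5 -0.5 -2.5]
row [0.0004, 0.0015, 0.011] [-0.0008, 0.0005, -0.0021]
[314.8217772  232.81848098]
```

Request:
{"api": "move_arm", "payload": {"moves": [0, 0.001, 0.004, 0, 0, 0, 0, 0.001, 0.008, 0, 0, 0, 0, 0.001, 0.012, 0, 0, 0, 0, 0.001, 0.015, 0, 0, 0, 0, 0.001, 0.017, 0, 0, 0]}}

```text
clock: 9.0
tcp_pos: [0.4856, -0.1578, 0.0996]
orientation: [-0.283, 0.959, 0.0, -0.0]
force: [-0.1, 1.0, -2.3]
opening: 0.0236
grip_force: 49.8
```

Request:
{"api": "move_arm", "payload": {"moves": [0, 0, 0, 0, 0, 0]}}

```text
clock: 9.1
tcp_pos: [0.4855, -0.1578, 0.0996]
orientation: [-0.283, 0.959, 0.0, -0.0]
force: [-0.5, -0.6, -2.1]
opening: 0.0237
grip_force: 49.8
```

No contact 3.7 mm below the pin's tip: it has entered. Continue.

Request:
{"api": "move_arm", "payload": {"moves": [0, 0, 0.003, 0, 0, 0, 0, 0, 0.006, 0, 0, 0, 0, 0, 0.009, 0, 0, 0, 0, 0, 0.009, 0, 0, 0]}}

```text
clock: 9.5
tcp_pos: [0.4857, -0.1578, 0.0956]
orientation: [-0.283, 0.959, -0.0, 0.0]
force: [-2.3, 0.6, 6.1]
opening: 0.0236
grip_force: 49.8
```

Force 8.5 N at 3.3 mm above the deck fits the seal spring. Press on.

Request:
{"api": "move_arm", "payload": {"moves": [0, 0, 0.003, 0, 0, 0, 0, 0, 0.006, 0, 0, 0, 0, 0, 0.008, 0, 0, 0, 0, 0, 0.008, 0, 0, 0]}}

```text
clock: 9.9
tcp_pos: [0.4857, -0.1578, 0.0922]
orientation: [-0.283, 0.959, -0.0, 0.0]
force: [-3.9, 1.7, 11.4]
opening: 0.0235
grip_force: 49.8
```

Request:
{"api": "move_arm", "payload": {"moves": [0, 0, 0.002, 0, 0, 0, 0, 0, 0.004, 0, 0, 0, 0, 0, 0.004, 0, 0, 0, 0, 0, 0.004, 0, 0, 0]}}

```text
clock: 10.3
tcp_pos: [0.4858, -0.1578, 0.0922]
orientation: [-0.283, 0.959, -0.0, 0.0]
force: [-18.1, 7.0, 37.7]
opening: 0.0242
grip_force: 49.9
```

Run:
```python
from h import *
f=manip.grab_frame('scene');go([.4856,-.1577,.092],123)
u=proj(f,[.4876,-.1564,.09]).astype(int);save(cv2.resize(f['image'][u[1]-45:u[1]+45,u[0]-60:u[0]+60],(720,540),interpolation=2),'s6.png')
```

```text
clock 10.35 tcp [ 0.4858 -0.1578  0.0922] yang 122.92 q [-0.39  0.34  1.75 -0.    1.05 -2.53] F [-17.    6.6  36.8]
row [0.0002, 0.0005, 0.0004] [-0.0014, 0.0009, -0.0018]
```

View pics/s6.png

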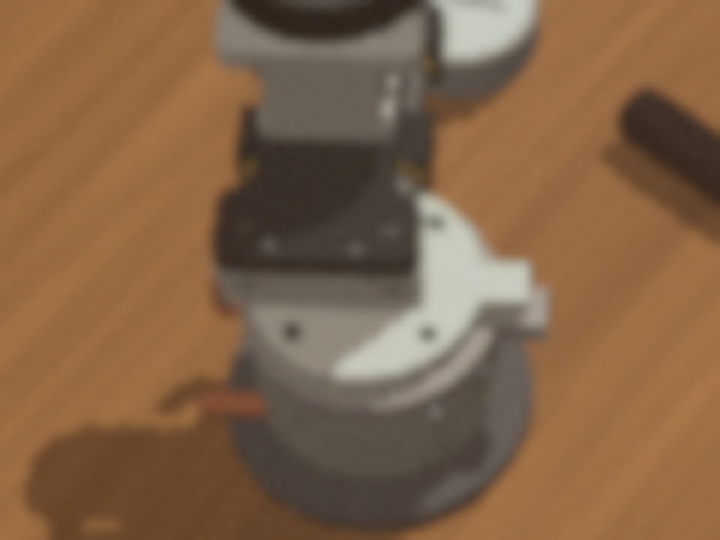

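The cover lies flush: the force jumped to 37 N with no more travel, at TCP 0.0922 (flush should be 0.0923). The lug at ≈(505,285) sits over the ear at ≈(535,305). Handing in while pressed.

```bash
python3 -c "
from workcell import manip
print(manip.hand_in())"
```

```text
the job is handed in; nothing more can be done
None
```

I handed the job in at about 10.4 s with the cover on the pin, its lug in line with the ear, and still gripped and pressed flush on the deck at about 37 N; the hand-in returned no verdict.

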